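# Nest the desk bins for the office move

### The job

Pack the set of desk bins for the move: put the medium orange-brown bin into the large charcoal one and the small cream one into the medium, each upright and fully down on the floor of the bin around it, and close the smallest with the wooden lid, flush on its rim. Leave the large bin standing where it is, lower each piece gently instead of dropping it, and do not knock over or push away the blue bottle, the tape roll or the mug.

Things in the scene. Friction and masses are not known exactly. Their poses are not given: they have to be found in the camera images.
- large_c (a point): Large charcoal round open bin, upright on the table: 100 mm tall, outer diameter 152 mm at the rim, 140 mm at the foot, wall 8 mm, solid floor whose top is 28 mm above the underside, about 0.3 kg. The point is on its axis half-way up, 50 mm above the underside; z points up out of the mouth.
- medium_c (a point): Medium orange-brown round open bin: 100 mm tall, outer diameter 128 mm at the rim, 116 mm at the foot, wall 8 mm, floor top 28 mm above the underside, about 0.24 kg. The point is on its axis half-way up; z up. Inside the large bin it has about 5 mm play all round and stands 28 mm proud of the large rim, so its wall can be pinched at the rim.
- small_c (a point): Small cream round open bin: 100 mm tall, outer diameter 104 mm at the rim, 92 mm at the foot, wall 8 mm, floor top 28 mm above the underside, about 0.18 kg. The point is on its axis half-way up; z up. Inside the medium bin it has about 5 mm play all round and stands 28 mm proud of the medium rim.
- lid_knob (a point): Wooden lid of the small bin, knob up. From below: plug 76 mm diameter, 10 mm high (rests on it), flange 104 mm diameter, 6 mm thick, black knob 30 mm diameter, 30 mm tall; 0.09 kg. The point is the knob's centre, 31 mm above the plug's underside; z up. Closed: plug in the mouth (88 mm inside), flange on the rim, point 71 mm above small_c.
- spray_c (a point): Bystander: blue bottle with white cap, 54 mm diameter, 150 mm tall, standing among the bins; the point is on its axis half-way up.
- tape_c (a point): Bystander: roll of brown packing tape lying flat, 90 mm diameter, 48 mm tall; the point is at its centre.
- mug_c (a point): Bystander: white mug, 82 mm diameter, 95 mm tall, its handle reaching to about 75 mm from the axis; the point is on its axis half-way up.
Not all that is in view belongs to the job. Leave any green look-alike of the part that bears lid_knob alone. Leave any yellow look-alike of the part that bears medium_c alone.

How it is judged (in metres and radians):
At the end, for the whole second after the job is handed in: Medium bin on the large bin's floor, small on the medium's (each within 5 mm of full depth, 12 mm of the common axis, 0.06 rad of upright); lid level on the small bin, flange within 4 mm of the rim; large bin upright within 50 mm of where it stood (distance of large_c from where it was at the start of the episode below 0.05 m and angle between large_c's own z axis and vertical below 0.05 rad and z of medium_c in the frame of large_c between 0.022 and 0.033 m and horizontal distance between medium_c and large_c below 0.012 m and angle between each of medium_c, small_c, lid_knob's own z axis and vertical below 0.06 rad and z of small_c in the frame of medium_c between 0.022 and 0.033 m and horizontal distance between small_c and medium_c below 0.012 m and z of lid_knob in the frame of small_c between 0.066 and 0.075 m and horizontal distance between lid_knob and small_c below 0.012 m); the robot touches nothing.
It fails at once if the blue bottle, tape roll or mug is pushed more than 50 mm or knocked over (distance of any of spray_c, tape_c, mug_c from where it was at the start of the episode above 0.05 m or angle between any of spray_c, mug_c's own z axis and vertical above 0.6 rad).
It fails at once if a piece is dropped or thrown into the one it goes into (entering faster than 0.45 m/s, a fall of about 2 cm) ((horizontal distance between medium_c and large_c below 0.03 m and z of medium_c in the frame of large_c below 0.11 m and linear speed of medium above 0.45 m/s) or (horizontal distance between small_c and medium_c below 0.03 m and z of small_c in the frame of medium_c below 0.11 m and linear speed of small above 0.45 m/s) or (horizontal distance between lid_knob and small_c below 0.03 m and z of lid_knob in the frame of small_c below 0.11 m and linear speed of lid above 0.45 m/s)).
It also fails if it takes over 72 s, if anything falls off the work surface, if the arm or the gripper's body presses on something with over 40 N, if the wrist force passes 120 N, or if a joint passes its speed limit or range.

### The arm

A 6-joint arm with a two-finger parallel gripper is mounted at the origin on the work surface. World frame = base frame: x ahead of the robot, y to its left, z up, the work surface at z = 0. Lengths are in m, angles in degrees, forces in N, time in s.
With the tool pointing down it reaches from about 0.4 to 0.825 m from the base axis. Payload 7 kg.
Tool frame: the origin (TCP) lies at the very end of the fingers, on their centre line; the grasp point (between the pads) lies 19 mm behind it (r.hold_point_z is the distance from the TCP to the grasp point, in m); z points along the fingers, y is the line along which they close (so a half turn about z gives the same grasp; the last joint's range is limited). The gripper opens to 88 mm and grips with 3 to 60 N. Pads are 19 mm wide; open, the fingers measure 130 mm over their backs; the gripper's body (78 mm by 193 mm) begins 47 mm behind the grasp point.
Start: joints at [90.017, 20.546, 0.682, 0, -70.136, -16.507], TCP at [0.192, 0.647, 0.204] pointing down, gripper open.
Joint ranges: [-176.03, 176.03], [-82.01, 121.73], [-58.28, 71.71], [-173.87, 95.51], [-174.79, -0.11], [-173.66, 173.66]. Speed limits (degrees/s): [136.94, 136.94, 172.46, 180, 180, 180].

### API

Orientations are given as [roll, pitch, yaw] about the fixed x, y, z axes, in that order (R = Rz(yaw) Ry(pitch) Rx(roll)).
In Python, from plant import telemetry, vision, workorder, r gives the robot as it stands.
- The arm moves only by the tool move_arm, never from a script. Its argument "plan" is a list of rows, each a list of 7 numbers: the opening, from -1 (shut) to 1 (fully open), so that 0 is half open, then the shift along the world's x, y, z in m, then the turn, a rotation vector about the world's x, y, z in degrees. In form: [[fingers, dx, dy, dz, ax, ay, az], ...]. A call has 1 to 20 rows; each row shifts and turns the commanded pose from where the row before left it; what a row does not reach is not made up. A row lasts 1/8 s, in which the tool goes at most 62.5 mm and 10.7 degrees, less where a joint would pass 70% of its speed; a pose out of reach is approached as far as the arm can. A call is refused whole if a number of a shift passes 0.0625 or a number of a turn 10.7, either way. A call with a gripper value outside its range is refused whole. The fingers move at their own pace and stop on an object; "force" is the grip in N (left out, the last holds). Time passes only in rows, so rows that do not move let the fingers close. It gives the time, the measured TCP pose, the force, the opening and the grip force at its end, in the units of the state.
- telemetry.get_state(): the state, without advancing time (a new reading comes with each control period).
- vision.capture(name): name is "scene" or "side" or "wrist"; returns a dict with "img" (480x640x3 uint8, red, green, blue), "depth" (480x640 float32, m along the optical axis (not along the pixel's ray), 0 where there is no reading), "intrinsics" (3x3 intrinsics, pixels), "R" (3x3) and "t" (3): a world point X has camera coordinates R X + t. Camera axes: x right, y down, z forward; pixel columns grow to the right and rows downward; lengths in m; the calibration is good to about 2 mm. A picture is of the moment at which its call begins.
- workorder.close_job(): hands the job in; it is judged then, once.
The state is a dict: "time_s": time; "joints": joint angles; "qd": joint speeds; "joint_torque": joint torques, N m; "tcp_pos": TCP position; "eef_rot": TCP orientation; "contact_force": force on the tool from outside, world axes, zero at the start; "moment": the same for the moment, N m; "gripper_width": finger opening in m; "gripper_force": force on a finger pad.
Only numpy, scipy, OpenCV 4.12 (cv2) and the standard library are available. Lean on these libraries where they do the work, as an engineer would, in place of code of your own. Each camera call takes 0.05 s, during which the arm holds its last target. There are 200 camera calls.

## Working session

There is one attempt and no reset: what is moved stays moved. The work goes in short steps, Python scripts to look and compute and a tool call to move; the robot and the scene stay as the last step left them, time stands still between calls to the robot, and variables do not carry over. Pictures are saved under pics/ and viewed, at most 10 in all, crops included, and the job is handed in when it is done.

Besides the shell and the picture viewer there is one more tool, called after ">>>" as name(argument=value, ...), one argument or row to a line, values as JSON. move_arm: Moves the arm, as the interface text tells. Its arguments: {"type":"object","properties":{"plan":{"type":"array"},"force":{"type":"number"}},"required":["plan"]}

```bash
mkdir -p pics; cat > h.py <<'E'
import numpy as np, cv2
from plant import telemetry, vision, workorder, r
def cap(n):
    c=vision.capture(n); return c
def pts(c):
    d=c["depth"]; K=c["intrinsics"]; v,u=np.mgrid[:480,:640]
    X=np.stack([(u-K[0,2])/K[0,0]*d,(v-K[1,2])/K[1,1]*d,d],-1)
    return (X-c["t"])@c["R"]   # R^T (x-t)
E
python3 - <<'E'
from h import *
s=telemetry.get_state();print(s)
a=[cap(n) for n in("scene","side")]
for n,c in zip(("scene","side"),a):
    np.savez("/tmp/"+n,**c); cv2.imwrite(f"pics/{n}0.png",c["img"][...,::-1]); print(n,-c["R"].T@c["t"],c["R"][2])
E
```

```text
{'time_s': 0.0, 'joints': array([ 9.00150333e+01,  2.05907269e+01,  6.34188127e-01, -1.98489226e-02,
       -7.01365718e+01, -1.65074303e+01]), 'qd': array([-0.01346216, -0.04396582, -0.12397379,  0.00646955, -0.04416574,
        0.07157443]), 'joint_torque': array([-1.24635430e-03, -5.82716024e+01,  2.93052703e+01,  6.99711710e+00,
        6.86164465e-03, -1.74298307e-04]), 'tcp_pos': array([0.19149994, 0.64671577, 0.20353472]), 'eef_rot': array([ 1.79905425e+02, -8.56866924e-03, -1.64991493e+01]), 'contact_force': array([-0.09808995,  0.23703777, -0.67520935]), 'moment': array([-0.00562404,  0.02570993,  0.06148223]), 'gripper_force': 0.0, 'gripper_width': 0.08772749185676826}
scene [1.21436895 0.25809286 0.71125691] [-0.71718954 -0.24877829 -0.6509597 ]
side [ 0.1065161  -0.82317187  0.61390014] [ 0.38139023  0.78103547 -0.49449478]
```

View pics/scene0.png

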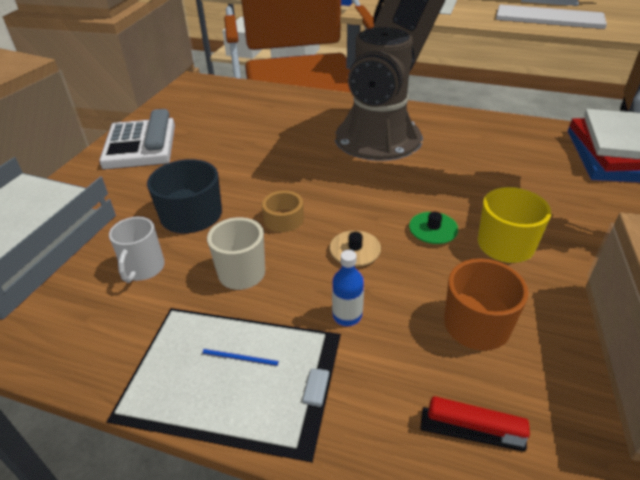

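View pics/side0.png

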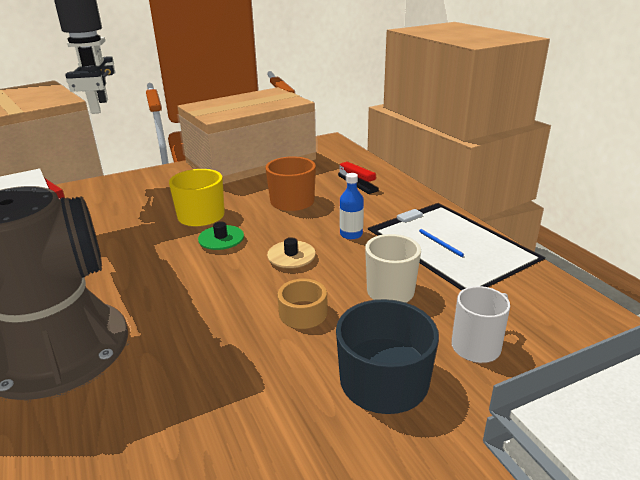

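The scene view shows charcoal at (185,195), cream (237,252), lid (355,247), orange (485,303), bottle (348,290), tape (283,212) and mug (137,250). The yellow bin (513,225) and green lid (433,228) are decoys. The side view agrees, so I'll locate everything from depth and circle fits.

```bash
cat >> h.py <<'E'
from scipy.optimize import least_squares
def fit(P,R):
    q=P[:,:2]; f=lambda c:np.hypot(*(q-c).T)-R
    m=(q.min(0)+q.max(0))/2
    s=least_squares(f,m,loss="soft_l1",f_scale=.003); return s.x,np.sqrt(np.mean(s.fun**2))
E
python3 - <<'E'
from h import *
C={n:dict(np.load(f"/tmp/{n}.npz")) for n in("scene","side")}
# boxes u0,u1,v0,v1 ; mid-radius of the top ring, height band
B=dict(large=(.072,.095,.106,(145,225,155,235),(330,442,295,412)),
 medium=(.060,.095,.106,(440,530,258,348),(262,320,152,212)),
 small=(.048,.095,.106,(205,268,215,290),(362,424,232,304)),
 lid=(None,.007,.02,(326,384,228,270),(264,318,234,272)),
 knob=(None,.042,.05,(326,384,228,270),(264,318,234,272)),
 bottle=(None,.03,.11,(328,368,250,328),(336,367,170,242)),
 tape=(None,.04,.052,(258,308,188,234),(275,330,276,330)),
 mug=(.039,.088,.1,(105,166,212,282),(450,512,284,362)),
 yellow=(.060,.095,.106,(475,552,185,262),(168,226,166,226)))
for k,(R,z0,z1,*bx) in B.items():
    al=[]
    for n,b in zip(C,bx):
        P=pts(C[n])[b[2]:b[3],b[0]:b[1]].reshape(-1,3); P=P[(P[:,2]>z0)&(P[:,2]<z1)&(np.hypot(P[:,0],P[:,1])<1.1)]
        al.append(P)
        m=(P[:,:2].min(0)+P[:,:2].max(0))/2
        print(k,n,len(P),"bbox mid",m.round(4),"size",np.ptp(P[:,:2],axis=0).round(3),"zmed",np.median(P[:,2]).round(4), *( (fit(P,R)[0].round(4),round(fit(P,R)[1],4)) if R else ()))
E
```

```text
large scene 745 bbox mid [ 0.5117 -0.2827] size [0.257 0.232] zmed 0.0989 [ 0.4608 -0.32  ] 0.0431
large side 1346 bbox mid [ 0.4558 -0.324 ] size [0.152 0.152] zmed 0.0981 [ 0.4552 -0.3248] 0.0025
medium scene 1095 bbox mid [0.587  0.3233] size [0.129 0.126] zmed 0.0997 [0.5886 0.3233] 0.0026
medium side 277 bbox mid [0.5845 0.3208] size [0.126 0.13 ] zmed 0.0978 [0.5841 0.3203] 0.003
small scene 601 bbox mid [ 0.5969 -0.1304] size [0.105 0.103] zmed 0.0994 [ 0.5968 -0.1301] 0.0025
small side 638 bbox mid [ 0.5511 -0.1831] size [0.19  0.205] zmed 0.0979 [ 0.5902 -0.1366] 0.057
lid scene 983 bbox mid [0.4714 0.0674] size [0.105 0.102] zmed 0.016
lid side 877 bbox mid [0.4698 0.0636] size [0.104 0.106] zmed 0.0144
knob scene 129 bbox mid [0.4716 0.0669] size [0.03  0.029] zmed 0.0456
knob side 86 bbox mid [0.4687 0.0656] size [0.028 0.031] zmed 0.0444
bottle scene 1172 bbox mid [0.6436 0.0996] size [0.047 0.054] zmed 0.0784
bottle side 907 bbox mid [0.7022 0.2153] size [0.191 0.297] zmed 0.0673
tape scene 474 bbox mid [ 0.4143 -0.1133] size [0.093 0.089] zmed 0.0467
tape side 632 bbox mid [ 0.412  -0.1157] size [0.089 0.091] zmed 0.0458
mug scene 386 bbox mid [ 0.638  -0.3293] size [0.082 0.084] zmed 0.0928 [ 0.6379 -0.3287] 0.0016
mug side 473 bbox mid [ 0.6345 -0.3309] size [0.082 0.082] zmed 0.0922 [ 0.6337 -0.3319] 0.0015
yellow scene 772 bbox mid [0.4132 0.3602] size [0.249 0.126] zmed 0.0998 [0.3554 0.3595] 0.0365
yellow side 322 bbox mid [0.3506 0.3583] size [0.127 0.131] zmed 0.098 [0.3506 0.3563] 0.003
```

```bash
python3 - <<'E'
from h import *
for n in("scene","side"):
    P=pts(dict(np.load(f"/tmp/{n}.npz"))).reshape(-1,3)
    P=P[(P[:,2]>.11)&(P[:,2]<.6)&(np.hypot(P[:,0]-.3,P[:,1])<.9)&(P[:,0]>.15)]
    H={}
    for x,y,z in P: k=(round(x*10)/10,round(y*10)/10); H.setdefault(k,[]).append(z)
    print(n,{k:(round(max(v),2),len(v)) for k,v in sorted(H.items()) if len(v)>15})
E
```

```text
scene {(0.4, 0.5): (np.float64(0.18), 322), (0.5, 0.5): (np.float64(0.18), 1605), (0.6, 0.1): (np.float64(0.15), 400), (0.6, 0.5): (np.float64(0.18), 991), (0.7, 0.1): (np.float64(0.15), 26), (0.7, 0.5): (np.float64(0.12), 44)}
side {(0.2, 0.5): (np.float64(0.33), 82), (0.2, 0.6): (np.float64(0.49), 2970), (0.2, 0.7): (np.float64(0.4), 383), (0.3, 0.7): (np.float64(0.33), 23), (0.4, 0.5): (np.float64(0.18), 374), (0.4, 0.6): (np.float64(0.18), 435), (0.4, 0.7): (np.float64(0.18), 309), (0.5, 0.5): (np.float64(0.18), 992), (0.5, 0.6): (np.float64(0.18), 377), (0.5, 0.7): (np.float64(0.18), 268), (0.6, 0.1): (np.float64(0.15), 219), (0.6, 0.5): (np.float64(0.18), 850), (0.6, 0.6): (np.float64(0.18), 354), (0.6, 0.7): (np.float64(0.18), 278), (0.7, 0.5): (np.float64(0.18), 720), (0.7, 0.6): (np.float64(0.18), 330), (0.7, 0.7): (np.float64(0.18), 264), (0.7, 0.8): (np.float64(0.18), 20), (0.8, 0.5): (np.float64(0.18), 106), (0.8, 0.6): (np.float64(0.18), 57)}
```

>>> move_arm(
  plan=[
    [1,0.03,-0.03,0.01,0,0,8],
    [1,0.03,-0.03,0.01,0,0,8.5],
    [1,0.03,-0.03,0,3.4,0,0],
    [1,0.04,-0.04,0,0,0,0],
    [1,0.04,-0.04,0,0,0,0],
    [1,0.04,-0.04,0,0,0,0],
    [1,0.04,-0.04,0,0,0,0],
    [1,0.04,-0.04,0,0,0,0],
    [1,0.04,-0.04,0,0,0,0],
    [1,0.034,-0.034,0,0,0,0],
    [1,0.03,-0.03,-0.02,0,0,0],
    [1,0,0,0,0,0,0],
  ],
  force=40,
)

```text
time_s: 1.6
tcp_pos: [0.5861, 0.2503, 0.2017]
eef_rot: [-176.7, 0.2, -0.2]
contact_force: [-0.4, 0.7, -0.6]
gripper_width: 0.0876
gripper_force: 0.0
```

>>> move_arm(
  plan=[
    [0.2,0,0.012,-0.02,0,0,0],
    [0.2,0,0,-0.03,0,0,0],
    [0.2,0,0,-0.03,0,0,0],
    [0.2,0,0,-0.02,0,0,0],
    [0.2,0,0,-0.015,0,0,0],
    [0.2,0,0,-0.009,0,0,0],
    [0.2,0,0,0,0,0,0],
  ],
)

```text
time_s: 2.48
tcp_pos: [0.5854, 0.2653, 0.0802]
eef_rot: [-176.6, 0.0, 0.0]
contact_force: [-1.1, 0.3, -0.1]
gripper_width: 0.0523
gripper_force: 0.0
```

```bash
python3 - <<'E'
from h import *
c=cap("scene"); s=cap("side")
cv2.imwrite("pics/g1.png",np.hstack([cv2.resize(c["img"][200:360,380:580],None,fx=2,fy=2),cv2.resize(s["img"][60:220,190:390],None,fx=2,fy=2)])[...,::-1])
print(telemetry.get_state()["tcp_pos"])
E
```

```text
[0.5860034  0.2655156  0.08119226]
```

View pics/g1.png

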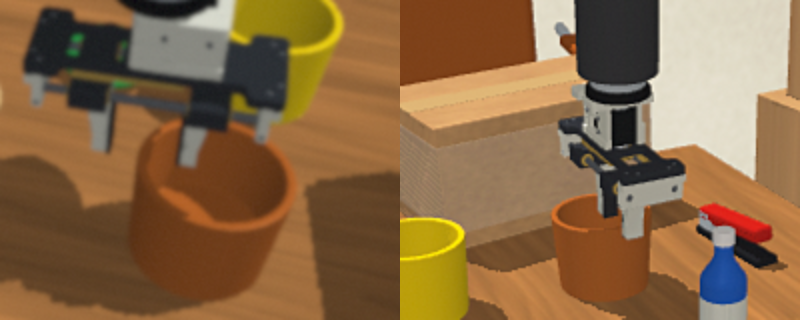

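The fingers straddle the orange rim: outer finger at (100,130), inner at (190,150) in the left half. Next I'll grip and lift.

>>> move_arm(
  plan=[
    [0.2,0,-0.002,-0.003,0,0,0],
    [-1,0,0,0,0,0,0],
    [-1,0,0,0,0,0,0],
    [-1,0,0,0,0,0,0],
    [-1,0,0,0,0,0,0],
    [-1,0,0,0.01,0,0,0],
    [-1,0,0,0.02,0,0,0],
    [-1,0,0,0.03,0,0,0],
    [-1,0,0,0.04,0,0,0],
    [-1,0,0,0.04,0,0,0],
    [-1,0,0,0.04,0,0,0],
    [-1,0,0,0.015,0,0,0],
    [-1,0,0,0,0,0,0],
  ],
)

```text
time_s: 4.2
tcp_pos: [0.5859, 0.2635, 0.2738]
eef_rot: [-176.5, -0.1, 0.0]
contact_force: [0.7, 0.3, -0.2]
gripper_width: 0.0003
gripper_force: 0.0
```

```bash
cat >> h.py <<'E'
def orange(c):
    h=cv2.cvtColor(c["img"],cv2.COLOR_RGB2HSV); return (h[...,0]>=6)&(h[...,0]<=13)&(h[...,1]>175)
def cream(c):
    h=cv2.cvtColor(c["img"],cv2.COLOR_RGB2HSV); return (h[...,0]>=15)&(h[...,0]<=32)&(h[...,1]>18)&(h[...,1]<90)&(h[...,2]>110)
def bin_pose(mask,Rout,xy,near=.12,rim=None):
    "rim plane (top ring points) + centre, from scene and side depth"
    t=telemetry.get_state()
    for n in("scene","side"):
        c=cap(n); P=pts(c)[mask(c)&(c["depth"]>0)]
        P=P[(np.hypot(*(P[:,:2]-xy).T)<near)&(P[:,2]>.03)]
        z=np.percentile(P[:,2],98) if rim is None else rim
        T=P[np.abs(P[:,2]-z)<.012]
        # top surface: keep highest per angular sector
        c0,_=fit(T,Rout-.004); a=np.arctan2(*(T[:,:2]-c0).T[::-1]); S=[]
        for i in range(36):
            m=(np.floor((a+np.pi)/(2*np.pi)*36)==i)&(np.abs(np.hypot(*(T[:,:2]-c0).T)-Rout+.004)<.007)
            if m.sum()>3: q=T[m]; S.append(q[q[:,2]>=np.percentile(q[:,2],70)].mean(0))
        S=np.array(S); A=np.c_[S[:,:2]-c0,np.ones(len(S))]; k=np.linalg.lstsq(A,S[:,2],rcond=None)[0]
        U=T[np.abs(T[:,2]-(T[:,:2]-c0)@k[:2]-k[2])<.004]
        c1,e=fit(U,Rout-.004)
        print(n,len(U),len(S),"centre",c1.round(4),"rms",round(e,4),"rimz",k[2].round(4),"slope deg x,y",np.degrees(k[:2]).round(2),"res",np.std(S[:,2]-A@k).round(4))
    print("tcp",t["tcp_pos"].round(4),t["eef_rot"].round(2))
E
python3 - <<'E'
from h import *
bin_pose(orange,.064,np.array([.586,.322]),.1)
c=cap("scene"); s=cap("side")
cv2.imwrite("pics/g2.png",np.hstack([cv2.resize(c["img"][140:340,380:600],None,fx=1.8,fy=1.8),cv2.resize(s["img"][20:220,190:410],None,fx=1.8,fy=1.8)])[...,::-1])
E
```

```text
scene 935 36 centre [0.5882 0.3233] rms 0.0025 rimz 0.1009 slope deg x,y [0.29 0.09] res 0.0003
side 286 36 centre [0.5845 0.3193] rms 0.0028 rimz 0.0985 slope deg x,y [-0.02 -0.15] res 0.0006
tcp [0.5859 0.2635 0.2738] [-1.7651e+02 -1.0000e-01  1.0000e-02]
```

View pics/g2.png

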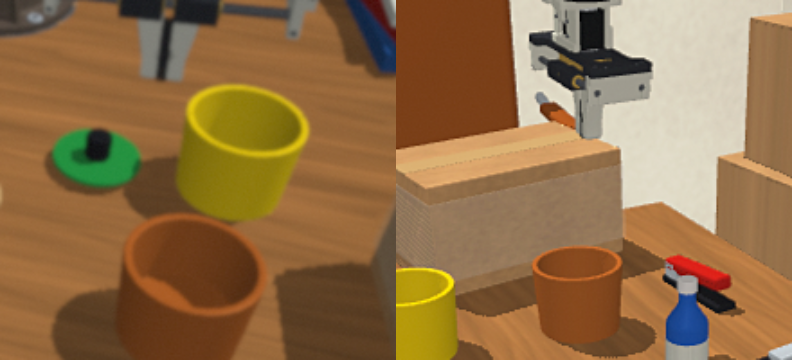

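The fingers shut empty and the bin is still in place, because I lifted before they had closed. I'll go back down and wait longer.

>>> move_arm(
  plan=[
    [0.2,0,0,-0.04,0,0,0],
    [0.2,0,0,0,0,0,0],
    [0.2,0,0,0,0,0,0],
    [0.2,0,0,0,0,0,0],
    [0.2,0,0,0,0,0,0],
    [0.2,0,0,-0.04,0,0,0],
    [0.2,0,0,-0.04,0,0,0],
    [0.2,0,0,-0.04,0,0,0],
    [0.2,0,0,-0.02,0,0,0],
    [0.2,0,0,-0.015,0,0,0],
    [0.2,0,0,0,0,0,0],
    [-1,0,0,0,0,0,0],
    [-1,0,0,0,0,0,0],
    [-1,0,0,0,0,0,0],
    [-1,0,0,0,0,0,0],
    [-1,0,0,0,0,0,0],
    [-1,0,0,0,0,0,0],
    [-1,0,0,0,0,0,0],
    [-1,0,0,0,0,0,0],
  ],
)

```text
time_s: 6.78
tcp_pos: [0.5864, 0.2638, 0.0784]
eef_rot: [-176.5, -0.1, 0.0]
contact_force: [0.1, 0.9, 5.6]
gripper_width: 0.0004
gripper_force: 2.7
```

```bash
python3 - <<'E'
from h import *
print({k:v for k,v in telemetry.get_state().items() if k in("gripper_width","gripper_force","contact_force","tcp_pos")})
bin_pose(orange,.064,np.array([.586,.322]),.1)
c=cap("scene"); s=cap("side")
cv2.imwrite("pics/g3.png",np.hstack([cv2.resize(c["img"][200:360,380:580],None,fx=2,fy=2),cv2.resize(s["img"][60:220,190:390],None,fx=2,fy=2)])[...,::-1])
E
```

```text
{'tcp_pos': array([0.58638691, 0.26378727, 0.07835039]), 'contact_force': array([0.14523639, 0.90544266, 5.59896027]), 'gripper_force': 2.7395536936819553, 'gripper_width': 0.0004332676857652389}
scene 706 31 centre [0.5883 0.3225] rms 0.0025 rimz 0.1006 slope deg x,y [0.84 1.04] res 0.001
side 191 28 centre [0.5843 0.319 ] rms 0.0028 rimz 0.0982 slope deg x,y [-0.53  0.95] res 0.0018
tcp [0.5864 0.2638 0.0784] [-1.7654e+02 -1.0000e-01  3.0000e-02]
```

View pics/g3.png

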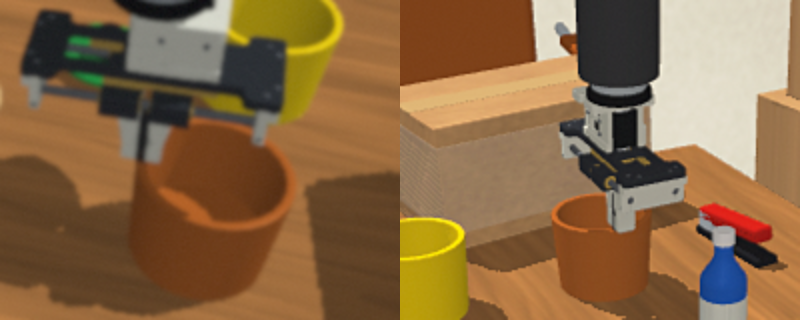

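>>> move_arm(
  plan=[
    [-1,0,0,0.01,0,0,0],
    [-1,0,0,0.01,0,0,0],
    [-1,0,0,0,0,0,0],
  ],
)

```text
time_s: 7.35
tcp_pos: [0.5861, 0.2635, 0.0986]
eef_rot: [-176.5, -0.1, 0.0]
contact_force: [0.3, 0.8, -0.5]
gripper_width: 0.0004
gripper_force: 0.0
```

```bash
python3 - <<'E'
from h import *
print({k:v for k,v in telemetry.get_state().items() if k in("gripper_width","gripper_force","contact_force","tcp_pos")})
bin_pose(orange,.064,np.array([.586,.322]),.1)
c=cap("wrist"); cv2.imwrite("pics/w3.png",c["img"][...,::-1])
E
```

```text
{'tcp_pos': array([0.5860988 , 0.26346806, 0.09862499]), 'contact_force': array([ 0.29425304,  0.82444676, -0.45168652]), 'gripper_force': 0.0, 'gripper_width': 0.0004078421804120974}
scene 848 34 centre [0.5881 0.3231] rms 0.0024 rimz 0.101 slope deg x,y [0.08 0.06] res 0.0003
side 243 31 centre [0.5843 0.3193] rms 0.003 rimz 0.0986 slope deg x,y [-0.15  0.06] res 0.0006
tcp [0.5861 0.2635 0.0986] [-1.7655e+02 -8.0000e-02  1.0000e-02]
```

View pics/w3.png

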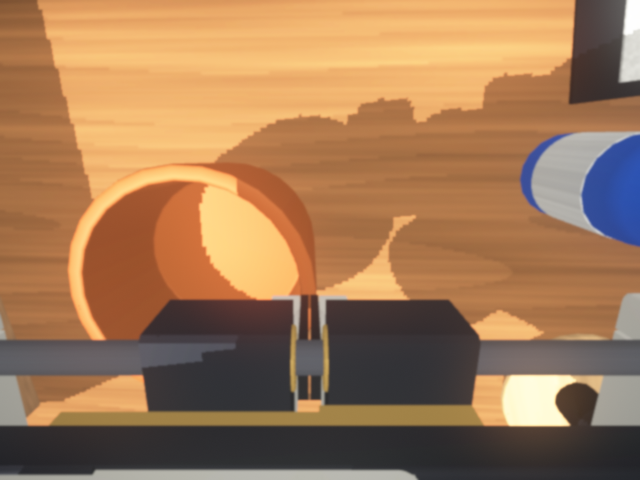

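At "shut" the fingertips still show a gap in the wrist view, around (310,310). The pads sit further up and were above the rim, so I'll grip deeper.

>>> move_arm(
  plan=[
    [0,0,0,0.005,0,0,0],
    [0,0,0,0,0,0,0],
    [0,0,0,0,0,0,0],
    [0,0,0,0,0,0,0],
    [0,0,0,0,0,0,0],
    [0,0,0,-0.02,0,0,0],
    [0,0,0,-0.014,0,0,0],
    [0,0,0,0,0,0,0],
    [-1,0,0,0,0,0,0],
    [-1,0,0,0,0,0,0],
    [-1,0,0,0,0,0,0],
    [-1,0,0,0,0,0,0],
    [-1,0,0,0,0,0,0],
    [-1,0,0,0,0,0,0],
  ],
  force=40,
)

```text
time_s: 9.25
tcp_pos: [0.586, 0.2637, 0.069]
eef_rot: [-176.6, -0.1, 0.0]
contact_force: [-0.3, 2.7, 2.8]
gripper_width: 0.0078
gripper_force: 40.0
```

>>> move_arm(
  plan=[
    [-1,0,0,0.005,0,0,0],
    [-1,0,0,0.015,0,0,0],
    [-1,0,0,0.03,0,0,0],
    [-1,0,0,0.04,0,0,0],
    [-1,0,0,0.04,0,0,0],
    [-1,0,0,0.04,0,0,0],
    [-1,0,0,0.02,0,0,0],
    [-1,0,0,0,0,0,0],
  ],
)

```text
time_s: 10.25
tcp_pos: [0.5862, 0.2633, 0.2609]
eef_rot: [-176.5, -0.2, 0.0]
contact_force: [-0.6, -1.1, -3.5]
gripper_width: 0.0073
gripper_force: 40.2
```

```bash
python3 - <<'E'
from h import *
bin_pose(orange,.064,np.array([.586,.322]),.1)
E
```

```text
scene 1046 33 centre [0.588  0.3197] rms 0.0023 rimz 0.2913 slope deg x,y [ 0.21 -0.79] res 0.0004
side 221 27 centre [0.5828 0.3161] rms 0.0026 rimz 0.287 slope deg x,y [-0.03 -0.04] res 0.0011
tcp [0.5862 0.2633 0.2609] [-1.7649e+02 -1.7000e-01  0.0000e+00]
```

>>> move_arm(
  plan=[
    [-1,-0.002,-0.01,0,0,0,0],
    [-1,-0.004,-0.02,0,0,0,0],
    [-1,-0.006,-0.03,0,0,0,0],
    [-1,-0.008,-0.04,0,0,0,0],
    [-1,-0.008,-0.04,0,0,0,0],
    [-1,-0.008,-0.04,0,0,0,0],
    [-1,-0.008,-0.04,0,0,0,0],
    [-1,-0.008,-0.04,0,0,0,0],
    [-1,-0.008,-0.04,0,0,0,0],
    [-1,-0.008,-0.04,0,0,0,0],
    [-1,-0.008,-0.04,0,0,0,0],
    [-1,-0.008,-0.04,0,0,0,0],
    [-1,-0.008,-0.04,0,0,0,0],
    [-1,-0.008,-0.04,0,0,0,0],
    [-1,-0.008,-0.04,0,0,0,0],
    [-1,-0.008,-0.04,0,0,0,0],
    [-1,-0.006,-0.03,0,0,0,0],
    [-1,-0.004,-0.02,0,0,0,0],
    [-1,-0.002,-0.01,0,0,0,0],
    [-1,0,0,0,0,0,0],
  ],
)

```text
time_s: 12.85
tcp_pos: [0.4572, -0.377, 0.2584]
eef_rot: [-176.6, -0.0, -0.0]
contact_force: [0.4, 0.5, -2.4]
gripper_width: 0.0077
gripper_force: 40.0
```

```bash
python3 - <<'E'
from h import *
s=telemetry.get_state(); t=s["tcp_pos"]; print(s["joints"].round(1))
bin_pose(orange,.064,t[:2]+[0,.055],.1)
for k,c0,R in(("large",(.457,-.323),.072),("small",(.595,-.132),.048),("medium",(.586,.322),.06)):
  for n in("scene","side"):
    P=pts(dict(np.load(f"/tmp/{n}.npz"))).reshape(-1,3); P=P[(P[:,2]>.092)&(P[:,2]<.108)&(abs(np.hypot(*(P[:,:2]-c0).T)-R)<.012)]
    print(k,n,len(P),*fit(P,R))
E
```

```text
[-22.9  12.6  -2.1  -3.2 -76.7 113.6]
scene 460 32 centre [ 0.4593 -0.3177] rms 0.0026 rimz 0.2881 slope deg x,y [0.52 0.65] res 0.0007
side 768 24 centre [ 0.4544 -0.3222] rms 0.0023 rimz 0.2862 slope deg x,y [-1.22 -0.24] res 0.0007
tcp [ 0.4572 -0.377   0.2584] [-1.7659e+02 -0.0000e+00 -3.0000e-02]
large scene 809 [ 0.46024781 -0.32067712] 0.0026504914803425535
large side 1644 [ 0.45483734 -0.32536989] 0.0025286000034154877
small scene 738 [ 0.59731382 -0.12976293] 0.0025055050835970987
small side 617 [ 0.59173691 -0.1347311 ] 0.0025848766635903227
medium scene 1286 [0.58905129 0.32321776] 0.002573051289887172
medium side 365 [0.58389456 0.32002029] 0.002846507128254985
```

>>> move_arm(
  plan=[
    [-1,0.0005,-0.003,-0.015,0,0,0],
    [-1,0,0,-0.025,0,0,0],
    [-1,0,0,-0.025,0,0,0],
    [-1,0,0,-0.02,0,0,0],
    [-1,0,0,-0.015,0,0,0],
    [-1,0,0,-0.015,0,0,0],
    [-1,0,0,-0.01,0,0,0],
    [-1,0,0,-0.01,0,0,0],
    [-1,0,0,-0.01,0,0,0],
    [-1,0,0,0,0,0,0],
  ],
)

```text
time_s: 14.2
tcp_pos: [0.4576, -0.3795, 0.1126]
eef_rot: [-176.6, 0.1, 0.0]
contact_force: [0.4, 0.3, -2.8]
gripper_width: 0.0075
gripper_force: 40.0
```

```bash
python3 - <<'E'
from h import *
t=telemetry.get_state()["tcp_pos"]
bin_pose(orange,.064,t[:2]+[0,.055],.1)
E
```

```text
scene 384 32 centre [ 0.4592 -0.3203] rms 0.0026 rimz 0.1426 slope deg x,y [0.56 0.31] res 0.0008
side 599 20 centre [ 0.4551 -0.3249] rms 0.0024 rimz 0.1421 slope deg x,y [-0.44 -0.66] res 0.0002
tcp [ 0.4576 -0.3795  0.1126] [-1.7656e+02  7.0000e-02  0.0000e+00]
```

>>> move_arm(
  plan=[
    [-1,0,0,-0.005,0,0,0],
    [-1,0,0,-0.004,0,0,0],
    [-1,0,0,-0.002,0,0,0],
    [-1,0,0,0,0,0,0],
  ],
)

```text
time_s: 14.8
tcp_pos: [0.458, -0.3798, 0.1023]
eef_rot: [-176.6, 0.0, 0.0]
contact_force: [-0.9, -0.2, -3.1]
gripper_width: 0.0073
gripper_force: 40.0
```

>>> move_arm(
  plan=[
    [-1,0,0,-0.001,0,0,0],
    [-0.5,0,0,0,0,0,0],
    [-0.5,0,0,0,0,0,0],
    [-0.5,0,0,0,0,0,0],
    [-0.5,0,0,0.01,0,0,0],
    [-0.5,0,0,0.03,0,0,0],
    [0,0,0,0.05,0,0,0],
    [0,0,0,0.05,0,0,0],
    [0,0.02,0,0,0,0,0],
    [0,0,0,0,0,0,0],
  ],
)

```text
time_s: 16.05
tcp_pos: [0.479, -0.3795, 0.2417]
eef_rot: [-176.6, -0.1, 0.0]
contact_force: [0.2, -1.1, -0.4]
gripper_width: 0.0435
gripper_force: 0.0
```

```bash
python3 - <<'E'
from h import *
bin_pose(orange,.064,np.array([.457,-.323]),.1)
def dark(c): return c["img"].max(2)<75
bin_pose(dark,.076,np.array([.457,-.323]),.085,rim=.1)
E
```

```text
scene 425 36 centre [ 0.4596 -0.3224] rms 0.0026 rimz 0.1275 slope deg x,y [0.55 0.65] res 0.0008
side 1095 36 centre [ 0.4544 -0.3267] rms 0.0024 rimz 0.1269 slope deg x,y [-0.16 -0.1 ] res 0.0003
tcp [ 0.479  -0.3795  0.2417] [-1.766e+02 -5.000e-02  4.000e-02]
scene 327 22 centre [ 0.4601 -0.3211] rms 0.0023 rimz 0.1004 slope deg x,y [-0.45 -0.29] res 0.0003
side 800 23 centre [ 0.4551 -0.3247] rms 0.0023 rimz 0.0991 slope deg x,y [0.08 0.15] res 0.0002
tcp [ 0.4777 -0.3794  0.2406] [-1.7655e+02  9.0000e-02  2.0000e-02]
```

>>> move_arm(
  plan=[
    [0,0.02,0.034,0,0,0,0],
    [0,0.03,0.05,0,0,0,0],
    [0,0.03,0.05,0,0,0,0],
    [0,0.02,0.04,0,0,0,0],
    [0,0.0165,0.027,-0.02,0,0,0],
    [0,0,0,-0.04,0,0,0],
    [0,0,0,-0.03,0,0,0],
    [0,0,0,-0.01,0,0,0],
    [0,0,0,0,0,0,0],
  ],
)

```text
time_s: 17.38
tcp_pos: [0.5943, -0.1791, 0.1412]
eef_rot: [-176.6, 0.1, 0.0]
contact_force: [-0.0, -0.1, -0.1]
gripper_width: 0.0438
gripper_force: 0.0
```

>>> move_arm(
  plan=[
    [0,0,0,-0.03,0,0,0],
    [0,0,0,-0.025,0,0,0],
    [0,0,0,-0.016,0,0,0],
    [0,0,0,0,0,0,0],
    [-1,0,0,0,0,0,0],
    [-1,0,0,0,0,0,0],
    [-1,0,0,0,0,0,0],
    [-1,0,0,0,0,0,0],
    [-1,0,0,0,0,0,0],
    [-1,0,0,0,0,0,0],
  ],
  force=40,
)

```text
time_s: 18.62
tcp_pos: [0.5949, -0.1788, 0.0708]
eef_rot: [-176.6, -0.0, 0.0]
contact_force: [-1.3, 1.3, 3.4]
gripper_width: 0.0076
gripper_force: 38.6
```

>>> move_arm(
  plan=[
    [-1,0,0,0.005,0,0,0],
    [-1,0,0,0.015,0,0,0],
    [-1,0,0,0.03,0,0,0],
    [-1,0,0,0.04,0,0,0],
    [-1,0,0,0.04,0,0,0],
    [-1,0,0,0.04,0,0,0],
    [-1,0,0,0.02,0,0,0],
    [-1,-0.01,-0.014,0,0,0,0],
    [-1,-0.02,-0.028,0,0,0,0],
    [-1,-0.025,-0.035,0,0,0,0],
    [-1,-0.025,-0.035,0,0,0,0],
    [-1,-0.025,-0.035,0,0,0,0],
    [-1,-0.02,-0.028,0,0,0,0],
    [-1,-0.0125,-0.0165,0,0,0,0],
    [-1,0,0,0,0,0,0],
  ],
)

```text
time_s: 20.5
tcp_pos: [0.4557, -0.3712, 0.26]
eef_rot: [-176.6, 0.1, -0.1]
contact_force: [-0.3, 0.3, -1.3]
gripper_width: 0.0077
gripper_force: 38.6
```

```bash
python3 - <<'E'
from h import *
t=telemetry.get_state()["tcp_pos"]
bin_pose(cream,.052,t[:2]+[0,.044],.08)
E
```

```text
scene 360 31 centre [ 0.4614 -0.3241] rms 0.0031 rimz 0.288 slope deg x,y [ 0.03 -0.12] res 0.0005
side 366 12 centre [ 0.4628 -0.3706] rms 0.0049 rimz 0.4451 slope deg x,y [-1.82  5.99] res 0.0008
tcp [ 0.4557 -0.3712  0.26  ] [-1.7657e+02  5.0000e-02 -1.1000e-01]
```

```bash
python3 - <<'E'
from h import *
t=telemetry.get_state()["tcp_pos"]
def m(c):
    i=c["img"].astype(int); return (i[...,0]-i[...,2]>12)&(i[...,0]-i[...,2]<90)&(i[...,0]>90)
for f in(cream,m): bin_pose(f,.052,t[:2]+[0.001,.046],.065,rim=.287)
E
```

```text
scene 369 31 centre [ 0.4624 -0.323 ] rms 0.0026 rimz 0.2881 slope deg x,y [ 0.1  -0.08] res 0.0005
side 631 22 centre [ 0.4576 -0.327 ] rms 0.0041 rimz 0.2869 slope deg x,y [-1.14 -0.14] res 0.0004
tcp [ 0.4569 -0.3702  0.2601] [-1.7658e+02  2.0000e-02 -2.0000e-02]
scene 412 33 centre [ 0.4626 -0.3222] rms 0.0028 rimz 0.2883 slope deg x,y [-0.11 -0.41] res 0.0005
side 621 22 centre [ 0.4578 -0.3268] rms 0.004 rimz 0.2871 slope deg x,y [-0.94 -0.28] res 0.0004
tcp [ 0.4574 -0.3697  0.2603] [-1.7658e+02  0.0000e+00  5.0000e-02]
```

>>> move_arm(
  plan=[
    [-1,-0.003,0,-0.01,0,0,0],
    [-1,0,0,-0.025,0,0,0],
    [-1,0,0,-0.025,0,0,0],
    [-1,0,0,-0.02,0,0,0],
    [-1,0,0,-0.015,0,0,0],
    [-1,0,0,-0.01,0,0,0],
    [-1,0,0,-0.01,0,0,0],
    [-1,0,0,-0.005,0,0,0],
    [-1,0,0,0,0,0,0],
  ],
)

```text
time_s: 21.92
tcp_pos: [0.454, -0.3703, 0.1403]
eef_rot: [-176.6, 0.0, 0.0]
contact_force: [0.0, -0.7, -1.0]
gripper_width: 0.0072
gripper_force: 38.6
```

```bash
python3 - <<'E'
from h import *
bin_pose(cream,.052,np.array([.457,-.3246]),.065,rim=.167)
bin_pose(orange,.064,np.array([.457,-.3246]),.08,rim=.127)
E
```

```text
scene 331 32 centre [ 0.4594 -0.3228] rms 0.0032 rimz 0.1685 slope deg x,y [ 0.1  -0.22] res 0.0006
side 516 21 centre [ 0.4548 -0.3277] rms 0.0037 rimz 0.1662 slope deg x,y [-3.31 -0.66] res 0.0014
tcp [ 0.454  -0.3703  0.1403] [-1.766e+02  2.000e-02  1.000e-02]
scene 219 22 centre [ 0.4606 -0.3221] rms 0.0017 rimz 0.1284 slope deg x,y [-1.55 -1.21] res 0.0008
side 581 21 centre [ 0.4546 -0.3269] rms 0.0021 rimz 0.1261 slope deg x,y [-1.05 -0.16] res 0.0009
tcp [ 0.4544 -0.3705  0.1409] [-1.7663e+02 -4.0000e-02  1.0000e-02]
```

Aligned. I'll lower the last 11 mm and release.

>>> move_arm(
  plan=[
    [-1,0,0.0005,-0.005,0,0,0],
    [-1,0,0,-0.004,0,0,0],
    [-1,0,0,-0.002,0,0,0],
    [-1,0,0,0,0,0,0],
    [-0.5,0,0,0,0,0,0],
    [-0.5,0,0,0,0,0,0],
    [-0.5,0,0,0,0,0,0],
    [-0.5,0,0,0.01,0,0,0],
    [-0.5,0,0,0.03,0,0,0],
    [0,0,0,0.05,0,0,0],
    [0,0.01,0.03,0.03,-3.4,0,0],
    [0,0.01,0.04,0,0,0,0],
    [0,0,0.05,0,0,0,0],
    [0,0,0.05,0,0,0,0],
    [0,0,0,0,0,0,0],
  ],
)

```text
time_s: 24.0
tcp_pos: [0.4744, -0.1973, 0.2509]
eef_rot: [-180.0, -0.1, 0.2]
contact_force: [0.1, 0.0, 0.5]
gripper_width: 0.044
gripper_force: 0.0
```

```bash
python3 - <<'E'
from h import *
bin_pose(cream,.052,np.array([.457,-.3246]),.065,rim=.155)
bin_pose(orange,.064,np.array([.457,-.3246]),.08,rim=.127)
for n in("scene","side"):
    P=pts(cap(n)).reshape(-1,3); P=P[(P[:,2]>.038)&(P[:,2]<.05)&(np.hypot(*(P[:,:2]-[.4705,.0655]).T)<.03)]
    print("knob",len(P),((P.min(0)+P.max(0))/2).round(4))
E
```

```text
scene 360 36 centre [ 0.4582 -0.3248] rms 0.0024 rimz 0.1558 slope deg x,y [0.1  0.38] res 0.0006
side 910 36 centre [ 0.4527 -0.3288] rms 0.0025 rimz 0.1548 slope deg x,y [ 0.   -0.11] res 0.0002
tcp [ 0.4744 -0.1973  0.2509] [-1.8e+02 -1.3e-01  2.3e-01]
scene 219 22 centre [ 0.4607 -0.322 ] rms 0.0018 rimz 0.1282 slope deg x,y [-1.94 -1.35] res 0.0007
side 675 23 centre [ 0.4543 -0.3267] rms 0.0021 rimz 0.1272 slope deg x,y [0.3  0.43] res 0.0002
tcp [ 0.4744 -0.1995  0.2505] [ 1.7998e+02 -8.0000e-02  1.1000e-01]
knob 149 [0.472  0.0666 0.0435]
knob 109 [0.4685 0.0646 0.0424]
```

>>> move_arm(
  plan=[
    [0,-0.004,0.025,0,0,0,0],
    [0,0,0.04,0,0,0,0],
    [0,0,0.05,0,0,0,0],
    [0,0,0.05,0,0,0,0],
    [0,0,0.05,0,0,0,0],
    [0,0,0.03,-0.01,0,0,0],
    [0,0,0.02,-0.03,0,0,0],
    [0,0,0,-0.05,0,0,0],
    [0,0,0,-0.05,0,0,0],
    [0,0,0,-0.03,0,0,0],
    [0,0,0,-0.01,0,0,0],
    [0,0,0,0,0,0,0],
  ],
)

```text
time_s: 25.8
tcp_pos: [0.4704, 0.0647, 0.0695]
eef_rot: [180.0, 0.0, -0.0]
contact_force: [-0.2, 0.1, 0.3]
gripper_width: 0.0435
gripper_force: 0.0
```

>>> move_arm(
  plan=[
    [0,0,0.001,-0.025,0,0,0],
    [0,0,0,-0.015,0,0,0],
    [0,0,0,-0.01,0,0,0],
    [0,0,0,0,0,0,0],
    [-1,0,0,0,0,0,0],
    [-1,0,0,0,0,0,0],
    [-1,0,0,0,0,0,0],
    [-1,0,0,0,0,0,0],
    [-1,0,0,0,0,0,0],
  ],
  force=40,
)

```text
time_s: 26.92
tcp_pos: [0.4706, 0.0664, 0.0201]
eef_rot: [-180.0, -0.1, 0.0]
contact_force: [-1.1, 0.1, 5.2]
gripper_width: 0.0277
gripper_force: 40.0
```

>>> move_arm(
  plan=[
    [-1,0,0,0.005,0,0,0],
    [-1,0,0,0.015,0,0,0],
    [-1,0,0,0.04,0,0,0],
    [-1,0,0,0.05,0,0,0],
    [-1,0,0,0.05,0,0,0],
    [-1,0,0,0.04,0,0,0],
    [-1,0,-0.01,0.02,0,0,0],
    [-1,0,-0.03,0,0,0,0],
    [-1,-0.003,-0.045,0,0,0,0],
    [-1,-0.003,-0.045,0,0,0,0],
    [-1,-0.003,-0.045,0,0,0,0],
    [-1,-0.003,-0.045,0,0,0,0],
    [-1,-0.003,-0.045,0,0,0,0],
    [-1,0,-0.045,0,0,0,0],
    [-1,0,-0.045,0,0,0,0],
    [-1,0,-0.025,0,0,0,0],
    [-1,0,-0.012,0,0,0,0],
    [-1,0,0,0,0,0,0],
  ],
)

```text
time_s: 29.18
tcp_pos: [0.4548, -0.3259, 0.2391]
eef_rot: [-180.0, 0.0, -0.1]
contact_force: [0.1, 0.2, -0.9]
gripper_width: 0.0274
gripper_force: 40.0
```

```bash
python3 - <<'E'
from h import *
t=telemetry.get_state(); t=t["tcp_pos"]; print(t)
for n in("scene","side"):
    c=cap(n); P=pts(c).reshape(-1,3); P=P[(P[:,2]>t[2]-.016)&(P[:,2]<t[2]+.003)&(np.hypot(*(P[:,:2]-t[:2]).T)<.065)]
    z=np.percentile(P[:,2],80)
    Q=P[(abs(np.hypot(*(P[:,:2]-t[:2]).T)-.042)<.02)]
    k=np.linalg.lstsq(np.c_[Q[:,:2]-t[:2],np.ones(len(Q))],Q[:,2],rcond=None)[0]
    print(n,len(P),len(Q),"mid",((P.min(0)+P.max(0))/2).round(4),"size",np.ptp(P,axis=0).round(3),"plane deg,z",np.degrees(k[:2]).round(2),k[2].round(4))
c=cap("scene");s=cap("side")
cv2.imwrite("pics/lid.png",np.hstack([cv2.resize(c["img"][80:260,90:290],None,fx=2,fy=2),cv2.resize(s["img"][180:360,290:490],None,fx=2,fy=2)])[...,::-1])
E
```

```text
[ 0.45475526 -0.32593261  0.2391188 ]
scene 974 850 mid [ 0.4546 -0.3245  0.235 ] size [0.107 0.104 0.014] plane deg,z [-0.92 -0.5 ] 0.2343
side 2247 1958 mid [ 0.4528 -0.3265  0.2345] size [0.103 0.104 0.015] plane deg,z [0.3 0.7] 0.2334
```

View pics/lid.png

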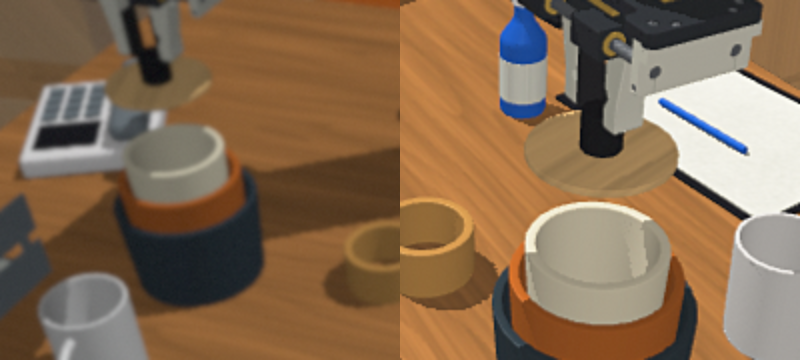

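The lid is held level above the seated nest, with the cream rim at (175,150) in the left half. Lowering it now.

>>> move_arm(
  plan=[
    [-1,0.0015,-0.001,-0.01,0,0,0],
    [-1,0,0,-0.02,0,0,0],
    [-1,0,0,-0.015,0,0,0],
    [-1,0,0,-0.01,0,0,0],
    [-1,0,0,-0.007,0,0,0],
    [-1,0,0,-0.005,0,0,0],
    [-1,0,0,-0.003,0,0,0],
    [-1,0,0,0,0,0,0],
  ],
)

```text
time_s: 30.38
tcp_pos: [0.4566, -0.3268, 0.1695]
eef_rot: [180.0, -0.0, 0.0]
contact_force: [-0.3, 1.0, -1.3]
gripper_width: 0.0277
gripper_force: 40.0
```

>>> move_arm(
  plan=[
    [-1,0,0,-0.0015,0,0,0],
    [-1,0,0,-0.001,0,0,0],
    [-1,0,0,0,0,0,0],
    [0,0,0,0,0,0,0],
    [0,0,0,0,0,0,0],
    [0,0,0,0,0,0,0],
    [0,0,0,0,0,0,0],
    [0,0,0,0.01,0,0,0],
    [0,0,0,0.03,0,0,0],
    [0,0,0,0.05,0,0,0],
    [0,0,0.04,0.05,0,0,0],
    [0,0,0.05,0,0,0,0],
    [0,0,0.05,0,0,0,0],
    [0,0,0.03,0,0,0,0],
    [0,0,0,0,0,0,0],
  ],
)

```text
time_s: 32.25
tcp_pos: [0.4567, -0.1562, 0.307]
eef_rot: [-180.0, -0.1, 0.2]
contact_force: [0.1, 0.5, 0.3]
gripper_width: 0.0437
gripper_force: 0.0
```

```bash
python3 - <<'E'
from h import *
a=np.array([.456,-.327])
for n in("scene","side"):
    c=cap(n); A=pts(c); P=A.reshape(-1,3)
    F=P[(P[:,2]>.152)&(P[:,2]<.172)&(np.hypot(*(P[:,:2]-a).T)<.06)]
    Q=F[(np.hypot(*(F[:,:2]-a).T)>.02)&(np.hypot(*(F[:,:2]-a).T)<.048)]
    k=np.linalg.lstsq(np.c_[Q[:,:2]-a,np.ones(len(Q))],Q[:,2],rcond=None)[0]
    N=P[(P[:,2]>.182)&(P[:,2]<.2)&(np.hypot(*(P[:,:2]-a).T)<.04)]
    print(n,"flange mid",((F.min(0)+F.max(0))/2).round(4),"slope",np.degrees(k[:2]).round(2),"z",k[2].round(4),"knob mid",((N.min(0)+N.max(0))/2).round(4),N[:,2].max().round(4))
    cv2.imwrite("pics/end_%s.png"%n,c["img"][...,::-1])
bin_pose(cream,.052,np.array([.4555,-.3268]),.065,rim=.153)
bin_pose(orange,.064,np.array([.457,-.3246]),.08,rim=.127)
bin_pose(lambda c:c["img"].max(2)<75,.076,np.array([.457,-.323]),.085,rim=.1)
E
```

```text
scene flange mid [ 0.4572 -0.3251  0.162 ] slope [-0.12  0.  ] z 0.1621 knob mid [ 0.4598 -0.3251  0.1879] 0.1937
side flange mid [ 0.4543 -0.3274  0.1619] slope [-0.09 -0.02] z 0.161 knob mid [ 0.4548 -0.3283  0.1875] 0.193
scene 108 12 centre [ 0.4591 -0.3246] rms 0.0015 rimz 0.1545 slope deg x,y [-0.56  0.62] res 0.0011
side 266 17 centre [ 0.4518 -0.3302] rms 0.0012 rimz 0.1544 slope deg x,y [0.44 1.18] res 0.0004
tcp [ 0.4568 -0.1577  0.3065] [ 1.7999e+02 -6.0000e-02  7.0000e-02]
scene 233 22 centre [ 0.4604 -0.3221] rms 0.0018 rimz 0.1287 slope deg x,y [-2.6  -1.97] res 0.0007
side 682 23 centre [ 0.4543 -0.3268] rms 0.0021 rimz 0.1271 slope deg x,y [0.21 0.42] res 0.0001
tcp [ 0.4566 -0.1583  0.306 ] [ 1.7999e+02 -1.0000e-02 -2.0000e-02]
scene 352 23 centre [ 0.4596 -0.3217] rms 0.0029 rimz 0.1004 slope deg x,y [-0.47 -0.27] res 0.0005
side 843 23 centre [ 0.4553 -0.3246] rms 0.0023 rimz 0.0992 slope deg x,y [0.03 0.24] res 0.0002
tcp [ 0.4566 -0.1584  0.3057] [ 1.7999e+02  2.0000e-02 -6.0000e-02]
```

View pics/end_side.png

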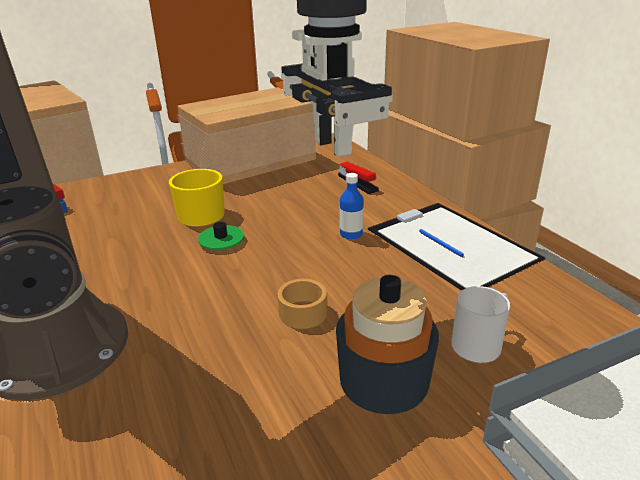

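The nest stands at (387,345), closed by the lid at (390,300). Flange top measures 0.162 as expected and level, everything is within a few mm of the axis, and the bystanders haven't moved.

```bash
python3 -c "
from h import *
print(workorder.close_job())"
```

```text
the job is handed in; nothing more can be done
None
```

The bins are nested, the wooden lid sits flush on the small one, and the job is handed in at about 32 s; the final camera check had every piece level and within a few millimetres of the common axis, but no verdict came back.

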